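# Point out the open pill compartment, then shut it

### The arm

A 6-joint arm with a two-finger parallel gripper is mounted at the origin on the work surface. World frame = base frame: x ahead of the robot, y to its left, z up, the work surface at z = 0. Lengths are in mm, angles in rad, forces in N, time in s.
With the tool pointing down it reaches from about 350 to 725 mm from the base axis. Payload 4.3 kg.
Tool frame: the origin (TCP) lies on the front face of the gripper's body, between the roots of the fingers; the fingertips stand 73 mm ahead of it and the grasp point (between the pads) lies 54 mm ahead of it; z points along the fingers, y is the line along which they close (so a half turn about z gives the same grasp; the last joint's range is limited). The gripper opens to 85 mm and grips with 20 to 120 N. Pads are 22 mm wide; open, the fingers measure 114 mm over their backs; the gripper's body (76 mm by 85 mm) begins 54 mm behind the grasp point. The pads swing forward as they close: fully open they stand 13 mm farther back than shut.
Start: joints at [-1.391, 0.377, 0.081, 1.274, 0, 1.46], TCP at [164.321, -551.051, 303.929] pointing down, gripper open.
Joint ranges: [-2.72, 2.72], [-0.84, 1.66], [-1.02, 1.22], [-1.77, 2.12], [-1.37, 1.28], [-3.14, 3.14]. Speed limits (rad/s): [2.57, 2.57, 3.14, 3.14, 3.14, 3.14].

### API

Orientations are given as a unit quaternion [x, y, z, w].
In Python, from station import sense, camera, hand_in gives the robot as it stands.
- The arm moves only by the shell command python3 -m pendant 'ROWS'. ROWS is JSON, a list of rows, each a list of 3 entries, a list of its own where there are three numbers: the turn, a rotation vector about the world's x, y, z in degrees, then the shift along the world's x, y, z in cm, then the opening, from -1 (shut) to 1 (fully open), so that 0 is half open. A call has 1 to 5 rows; each row is the pose to reach, as a shift and turn from the pose commanded when the call began; what a row does not reach only later rows make up. A row lasts 1/10 s, in which the tool goes at most 50 mm and 8.59 degrees, less where a joint would pass 70% of its speed; a pose out of reach is approached as far as the arm can. A call with a gripper value outside its range is refused whole. The fingers move at their own pace and stop on an object; the grip force is fixed at half the most. Time passes only in rows, so rows that repeat a pose let the fingers close. It gives the time, the measured TCP pose, the force, the opening and the grip force at its end, in the units of the state.
- sense(): the state, without advancing time (a new reading comes with each control period).
- camera(name): name is "scene" or "top"; returns a dict with "frame" (480x640x3 uint8, blue, green, red), "fovy" (degrees; the focal length in pixels is half the picture's height over the tangent of half this angle, whatever the lens; pixels are square), "cx", "cy" (the principal point, pixels), "R" (3x3) and "t" (3): a world point X has camera coordinates R X + t. Camera axes: x right, y down, z forward; pixel columns grow to the right and rows downward; lengths in mm; the calibration is good to about 2 mm. A picture is of the moment at which its call begins. There is no depth.
- hand_in(): hands the job in; it is judged then, once.
The state is a dict: "clock": time; "qpos": joint angles; "dq": joint speeds; "joint_efforts": joint torques, N m; "tcp_pos": TCP position; "tool_rot": TCP orientation; "wrist_force": force on the tool from outside, world axes, zero at the start; "torque": the same for the moment, N m; "width": finger opening in mm; "grasp_force": force on a finger pad.
Only numpy, scipy, OpenCV 4.12 (cv2) and the standard library are available. Lean on these libraries where they do the work, as an engineer would, in place of code of your own. Each camera call takes 0.05 s, during which the arm holds its last target. There are 200 camera calls.

### The job

One lid of the pill organizer on the vanity tray has been left standing open. Show me which compartment it is: hold your fingertips just above the middle of its opening, without touching anything, for two seconds; then gently push that lid fully shut with your fingertips and move clear. Nothing is to be gripped or lifted, and the other lids and everything else stay as they are.

Things in the scene. Friction and masses are not known exactly. Their poses are not given: they have to be found in the camera images.
- open_mouth (a point): Middle of the top rim of the compartment whose lid stands open: any one of four equal clear ones in a row on the wooden tray, each 52 mm (x) by 44 (y), 34 deep, 46 apart along y. z up; x points to the hinge side, away from the robot; y along the row. Rim about 48 mm above the dresser top.
- open_pod: The clear compartment with the open lid, with its lid; fixed. Origin at the middle of its underside, 34 mm below open_mouth, same axes.
- open_lid (a joint): Angle of the open lid (rad): 0 flat on the rim, 1.57 upright, starts at 1.6 to 1.95 leaning back, stops at 2.0. A frosted plate 56 mm long, 43 wide, 3 thick; hinge line along y at rim height, 26 mm to +x of open_mouth. Stiff hinge: stays where left, moves under about 0.5 N at 35 mm from the hinge; no latch. Push it over from behind (+x), then down.
- shut1_mouth (a point): Middle of the open top rim of a compartment with its lid shut, one of three alike; axes as for open_mouth. The lid adds 3 mm above it.
- shut1_lid (a joint): Opening angle of that compartment's lid (rad), 0 shut. To be left shut.
- shut2_mouth (a point): Middle of the open top rim of a compartment with its lid shut, one of three alike; axes as for open_mouth. The lid adds 3 mm above it.
- shut2_lid (a joint): Opening angle of that compartment's lid (rad), 0 shut. To be left shut.
- shut3_mouth (a point): Middle of the open top rim of a compartment with its lid shut, one of three alike; axes as for open_mouth. The lid adds 3 mm above it.
- shut3_lid (a joint): Opening angle of that compartment's lid (rad), 0 shut. To be left shut.
- roller: Rose quartz facial roller with steel frame, lying in the tray in front of the organizer, 155 mm long, 20 mm high; origin under its middle. Not to be disturbed.
- mascara: Slim black mascara tube, 112 mm long, 14 mm thick, lying in the tray between roller and organizer; origin under its middle. Not to be disturbed.
- jar: White ceramic jar, 54 mm across, 48 mm high, at the right end of the tray; origin under its middle. Not to be disturbed.
- balm_tin: Flat metal balm tin, 40 mm across, 17 mm high, at the right end of the tray; origin under its middle. Not to be disturbed.
- nail_polish: Small nail polish bottle, 28 mm across, 62 mm high, at the right end of the tray; origin under its middle. Not to be disturbed.
- perfume: Perfume bottle, 102 mm high, on the dresser left of the tray; origin under its middle. Not to be disturbed.
- hairbrush: Wooden hairbrush, 200 mm long, 22 mm high, on the dresser right of the tray; origin on its underside. Not to be disturbed.

How it is judged:
By the outcome, as a careful person would: the job done as asked, in the order asked, and still so for the second after the job is handed in, with the robot touching nothing.
It also fails if it takes over 43 s, if anything falls off the work surface, if the arm or the gripper's body presses on something with over 40 N, if the wrist force passes 120 N, or if a joint passes its speed limit or range.

## Working session

There is one attempt and no reset: what is moved stays moved. The work goes in short steps, Python scripts to look and compute and a shell command to move; the robot and the scene stay as the last step left them, time stands still between calls to the robot, and variables do not carry over. Pictures are saved under pics/ and viewed, at most 10 in all, crops included, and the job is handed in when it is done.

```bash
mkdir -p pics
cat > h.py <<'E'
import numpy as np, cv2, json
from station import sense, camera
def snap(n,f):
    c=camera(n); cv2.imwrite(f'pics/{f}.png',c['frame'])
    np.savez(f'pics/{f}.npz',**{k:np.array(v) for k,v in c.items()}); return c
def ray(c,u,v,z):
    f=240/np.tan(np.radians(float(c['fovy']))/2)
    R=np.array(c['R']);t=np.array(c['t'])
    d=R.T@np.array([(u-c['cx'])/f,(v-c['cy'])/f,1]);o=-R.T@t
    return o+d*(z-o[2])/d[2]
def proj(c,X):
    f=240/np.tan(np.radians(float(c['fovy']))/2)
    p=np.array(c['R'])@np.array(X)+np.array(c['t']); return p[0]/p[2]*f+c['cx'],p[1]/p[2]*f+c['cy']
E
python3 - <<'E'
from h import *
for n in('scene','top'):
    c=snap(n,n+'0'); print(n,c['fovy'],c['cx'],c['cy'],-np.array(c['R']).T@c['t'],np.round(c['R'],2).tolist())
s=sense();print(s)
E
```

```text
scene 56.82476570996262 327.77125948975686 241.77129737251076 [1127.94521686 -491.60646181  674.36546308] [[0.6, 0.8, 0.02], [0.51, -0.37, -0.77], [-0.61, 0.47, -0.63]]
top 42.92662848259729 321.2342187834532 230.790646405796 [ 425.29386265   -1.68038363 1350.8284736 ] [[0.01, -1.0, -0.01], [-1.0, -0.01, -0.08], [0.08, 0.01, -1.0]]
{'clock': 0.1, 'qpos': array([-1.39131680e+00,  3.78008090e-01,  7.97649849e-02,  1.27439906e+00,
        1.17748041e-05,  1.46049540e+00]), 'dq': array([-0.00152302, -0.00186272,  0.00293057,  0.00057826, -0.00121948,
       -0.00024366]), 'joint_efforts': array([ 7.92861847e-04, -4.64689314e+01,  2.70584035e+01,  1.21228243e-02,
       -1.67465228e-04,  8.27998235e-06]), 'tcp_pos': array([ 164.22817223, -550.57535811,  303.04598312]), 'tool_rot': array([ 9.89521341e-01,  1.44383739e-01, -2.60329249e-05, -9.22571812e-04]), 'wrist_force': array([ 0.10338461, -0.18331596, -0.18428255]), 'torque': array([ 0.01720608, -0.02122333,  0.00016898]), 'grasp_force': 0.0, 'width': 85.3242784314116}
```

View pics/scene0.png

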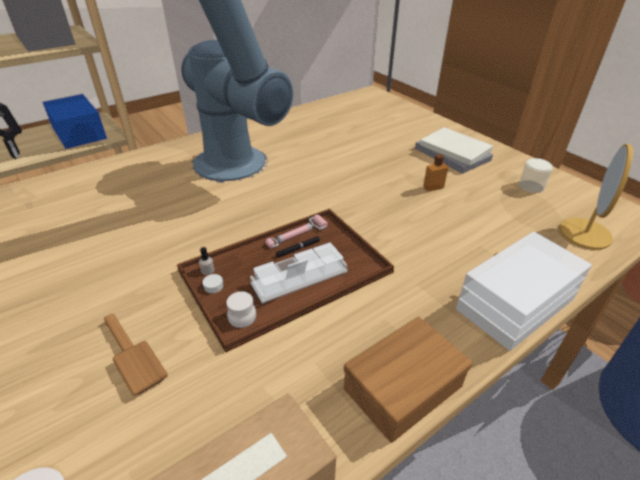

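View pics/top0.png

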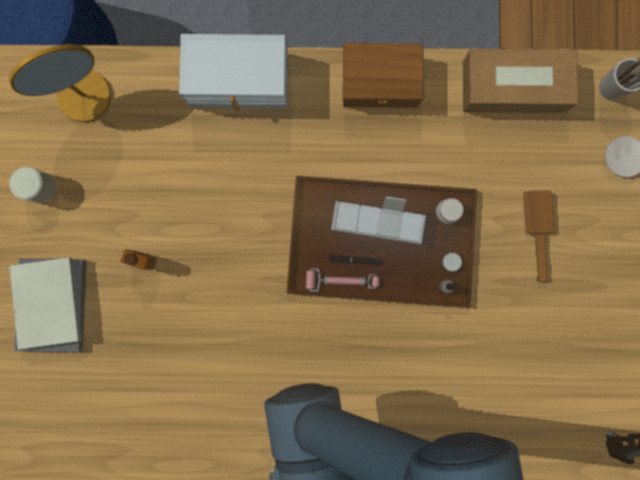

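Run:
```python
import cv2
a=cv2.imread('pics/top0.png')[180:310,285:485];b=cv2.imread('pics/scene0.png')[200:320,220:370]
cv2.imwrite('pics/c1.png',cv2.resize(a[10:80,30:190],None,fx=5,fy=5,interpolation=cv2.INTER_CUBIC))
cv2.imwrite('pics/c2.png',cv2.resize(b[30:110,:],None,fx=5,fy=5,interpolation=cv2.INTER_CUBIC))
```

```text
(no output)
```

View pics/c1.png

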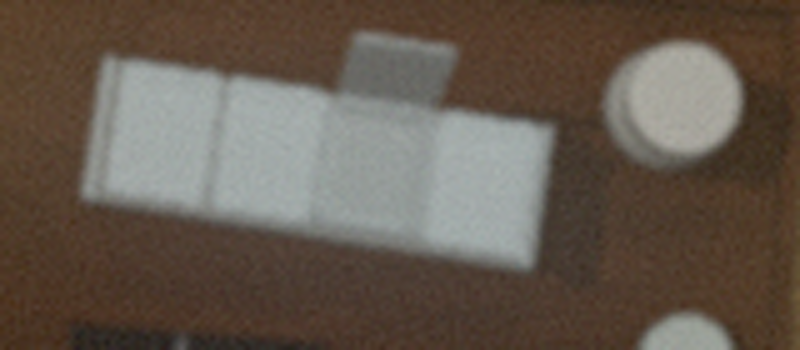

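View pics/c2.png

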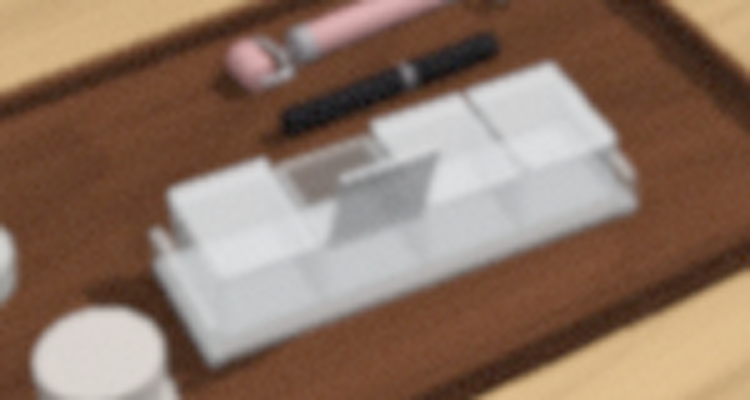

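The top view shows the third compartment from the left open, with its lid at crop (340-455, 35-105). The scene view agrees. Next I'll compute positions from both views.

Run:
```python
from h import *
T=np.load('pics/top0.npz');S=np.load('pics/scene0.npz')
def t(u,v,z):return ray(T,315+u/5,190+v/5,z)[:2].round(1)
def s(u,v,z):return ray(S,220+u/5,230+v/5,z)[:2].round(1)
print('top hingeL,hingeR,frontL,frontR',t(112,60,51),t(553,122,51),t(98,198,51),t(530,262,51))
print('top div12,23,34 hinge',t(228,76,51),t(333,95,51),t(440,108,51))
print('top div front',t(210,208,51),t(312,225,50),t(424,242,50))
print('scene hingeL,hingeR,frontL,frontR',s(618,138,51),s(215,275,51),s(548,62,51),s(168,188,51))
# fit: params mouth x,y,yaw; lid angle
def pts(p):
    x,y,a,th=p;c,sn=np.cos(a),np.sin(a)
    def W(l):return np.array([x+c*l[0]-sn*l[1],y+sn*l[0]+c*l[1],l[2]])
    L=[]
    for yy in(92+21.5,-46-21.5):
        for xx in(26,-30):L.append(W([xx,yy,51]))
    for yy in(21.5,-21.5):L.append(W([26+56*-np.cos(th),yy,48+56*np.sin(th)]))
    return L
oT=[(112,60),(98,198),(553,122),(530,262),(358,34),(457,44)]
oS=[(618,138),(548,62),(215,275),(168,188),(437,155),(342,182)]
from scipy.optimize import least_squares
def res(p,b=1):
    P=pts(p);r=[]
    for X,a,bb in zip(P,oT,oS):
        r+=list(np.subtract(proj(T,X),(315+a[0]/5,190+a[1]/5)));r+=list(np.subtract(proj(S,X),(220+bb[0]/5,230+bb[1]/5)))
    return np.array(r)
f=least_squares(res,[600,-20,0,1.75],loss='soft_l1');print(f.x.round(3));print(res(f.x).reshape(-1,4).round(1))
```

```text
top hingeL,hingeR,frontL,frontR [588.4 -23.3] [ 564.  -212.1] [529. -18.] [ 503.9 -202.3]
top div12,23,34 hinge [582.1 -73.1] [ 574.5 -118.1] [ 569.4 -163.8]
top div front [525.3 -65.9] [ 518.6 -109.5] [ 512.  -157.3]
scene hingeL,hingeR,frontL,frontR [590.6 -29.7] [ 561.2 -209.7] [532.8 -23.1] [ 506.2 -199.5]
[ 5.47412e+02 -1.38335e+02 -1.40000e-01 -3.16380e+01]
[[  2.9  -0.2  -0.4  -0.5]
 [  1.8  -2.1   0.7  -0.1]
 [ -1.5   0.1   1.1   0.6]
 [ -0.6  -2.1  -0.1   0.8]
 [ -8.1  37.1 -14.2  -0.1]
 [ -8.2  38.1 -13.6   0.8]]
```

Run:
```python
from h import *
from scipy.optimize import least_squares
T=np.load('pics/top0.npz');S=np.load('pics/scene0.npz')
def pts(p):
    x,y,a,th=p;c,sn=np.cos(a),np.sin(a)
    W=lambda l:np.array([x+c*l[0]-sn*l[1],y+sn*l[0]+c*l[1],l[2]])
    L=[W([xx,yy,51]) for yy in(69,23,-23) for xx in (26,)]   # hinge dividers
    L+=[W([xx,yy,51]) for yy in(113.5,-67.5) for xx in(26,-30)]
    L+=[W([26-56*np.cos(th),yy,48+56*np.sin(th)]) for yy in(21.5,-21.5)]
    return L
oT=[(228,76),(333,95),(440,108),(112,60),None,(548,121),None,(358,34),(457,44)]
oS=[None,None,None,(618,138),(548,62),(215,275),(168,188),(437,155),(342,182)]
def res(p):
    r=[]
    for X,a,b in zip(pts(p),oT,oS):
        r+=list(np.subtract(proj(T,X),(315+a[0]/5,190+a[1]/5))) if a else [0,0]
        r+=list(np.subtract(proj(S,X),(220+b[0]/5,230+b[1]/5))) if b else [0,0]
    return np.array(r)
f=least_squares(res,[545,-138,-.14,1.75],bounds=([400,-300,-.5,1.5],[700,100,.5,2.05]))
print(f.x.round(3));print(res(f.x).reshape(-1,4).round(1))
s=sense();from scipy.spatial.transform import Rotation as R
print(R.from_quat(s['tool_rot']).as_matrix().round(3))
```

```text
[ 5.46232e+02 -1.37936e+02 -1.44000e-01  1.97100e+00]
[[ 0.1  0.1  0.   0. ]
 [ 0.4 -0.4  0.   0. ]
 [ 0.3  0.4  0.   0. ]
 [ 2.8  0.1 -0.6 -0.7]
 [ 0.   0.   0.6 -0.3]
 [-0.7  1.   0.8  0.1]
 [ 0.   0.  -0.2  0.4]
 [-0.2 -1.1  1.5 -1.8]
 [ 0.7  0.1  0.4 -0.2]]
[[ 0.958  0.286 -0.   ]
 [ 0.286 -0.958  0.002]
 [ 0.    -0.002 -1.   ]]
```

```bash
python3 -m pendant '[[[0,0,-8],[4.5,4.5,0],-1],[[0,0,-16],[8,8,0],-1],[[0,0,-20],[11.5,11.5,0],-1],[[0,0,-24.9],[15,15,0],-1],[[0,0,-24.9],[18,18,0],-1]]'
```

```text
clock: 0.6
tcp_pos: [341.8, -372.8, 303.6]
tool_rot: [0.997, -0.073, -0.0, -0.0]
wrist_force: [0.4, -0.8, 0.2]
width: 11.9
grasp_force: 0.0
```

```bash
python3 -m pendant '[[[0,0,0],[3,3.5,0],-1],[[0,0,0],[6,7,0],-1],[[0,0,0],[9,10.5,0],-1],[[0,0,0],[12,14,0],-1],[[0,0,0],[15,17.5,0],-1]]'; python3 -m pendant '[[[0,0,0],[3,3.2,-2],-1],[[0,0,0],[5.2,5.8,-5],-1],[[0,0,0],[5.2,5.8,-9],-1],[[0,0,0],[5.2,5.8,-11],-1],[[0,0,0],[5.2,5.8,-11],-1]]'; python3 -m pendant '[[[0,0,0],[0,0,0],-1],[[0,0,0],[0,0,0],-1]]'
python3 - <<'E'
from h import *
s=sense();p=s['tcp_pos'];print(s)
a=[]
for n,k in(('scene',(200,180)),('top',(310,170))):
    c=snap(n,n+'1');im=c['frame'].copy()
    for q in([*p[:2],p[2]-73],[546.2,-137.9,48]):
        cv2.circle(im,tuple(int(round(v)) for v in proj(c,q)),1,(0,0,255),-1);print(n,proj(c,q))
    u,v=k;a.append(cv2.resize(im[v:v+120,u:u+160],None,fx=4.9,fy=4.9,interpolation=cv2.INTER_CUBIC)[:,:])
    cv2.imwrite(f'pics/{n}1c.png',a[-1])
E
```

```text
clock: 1.1
tcp_pos: [491.6, -197.7, 303.6]
tool_rot: [0.997, -0.072, -0.0, -0.0]
wrist_force: [0.7, -0.5, 0.2]
width: -0.2
grasp_force: 0.0
clock: 1.6
tcp_pos: [540.3, -140.0, 190.0]
tool_rot: [0.997, -0.072, -0.004, -0.001]
wrist_force: [-0.7, 0.1, -0.6]
width: 0.1
grasp_force: 0.0
clock: 1.8
tcp_pos: [543.7, -142.1, 195.6]
tool_rot: [0.997, -0.073, 0.001, 0.0]
wrist_force: [1.0, -0.7, 0.1]
width: 0.2
grasp_force: 0.0
{'clock': 1.8, 'qpos': array([-3.68476505e-01,  4.02886870e-01, -1.67498034e-01,  9.97642687e-01,
       -7.09615656e-05,  2.91839103e+00]), 'dq': array([ 0.00031198, -0.00847774,  0.00725823, -0.00309037, -0.00085672,
       -0.00013657]), 'joint_efforts': array([ 1.58941937e-01, -4.48830128e+01,  2.45795488e+01,  5.55190409e-02,
        6.76145428e-03, -3.71111287e-05]), 'tcp_pos': array([ 543.73458255, -142.10570045,  195.61452414]), 'tool_rot': array([ 9.97362101e-01, -7.25735639e-02,  1.31388334e-03,  4.37541403e-04]), 'wrist_force': array([ 1.0439531 , -0.66830356,  0.12261165]), 'torque': array([-0.02127618, -0.01961275, -0.01017596]), 'grasp_force': 0.0, 'width': 0.15450459736512895}
scene (np.float64(285.551905929259), np.float64(239.65894696942212))
scene (np.float64(289.428777283725), np.float64(267.42706764941374))
top (np.float64(396.6368343229711), np.float64(220.26946253757237))
top (np.float64(390.67375698749663), np.float64(222.3950297749432))
```

View pics/scene1c.png

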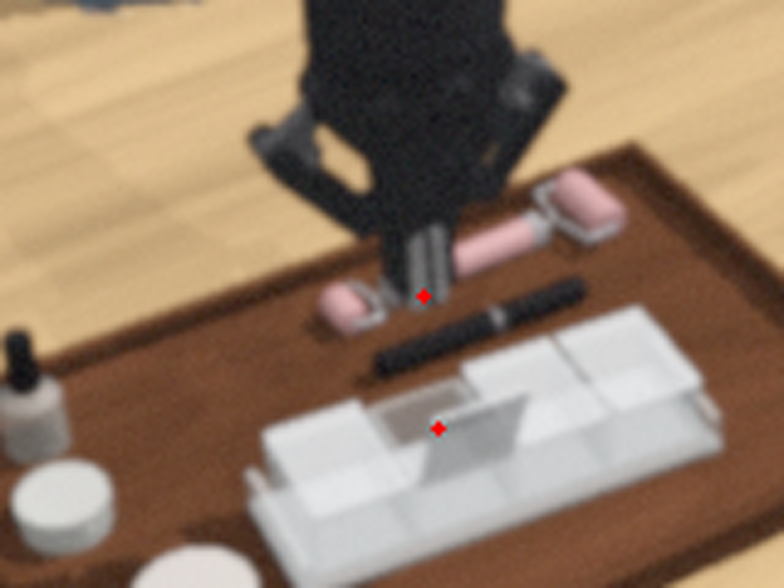

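The tip and mouth markers, at crop (424,296) and (438,428), fall on the real fingertips and on the middle of the opening. I'll descend to hover.

```bash
python3 -m pendant '[[[0,0,0],[0,0,-2],-1],[[0,0,0],[0,0,-4],-1],[[0,0,0],[0,0,-5.5],-1],[[0,0,0],[0,0,-6],-1],[[0,0,0],[0,0,-6],-1]]'; python3 -m pendant '[[[0,0,0],[0,0,0],-1],[[0,0,0],[0,0,0],-1],[[0,0,0],[0,0,0],-1],[[0,0,0],[0,0,0],-1]]'
python3 -c "
from h import *
print([sense()['tcp_pos'].round(1)])"
```

```text
clock: 2.4
tcp_pos: [542.8, -141.7, 134.1]
tool_rot: [0.997, -0.073, -0.0, 0.0]
wrist_force: [0.4, 0.3, -0.1]
width: 0.1
grasp_force: 0.0
clock: 2.8
tcp_pos: [543.2, -141.6, 134.5]
tool_rot: [0.997, -0.072, 0.0, 0.0]
wrist_force: [0.5, 0.7, 0.8]
width: 0.2
grasp_force: 0.0
[array([ 543.2, -141.6,  134.5])]
```

```bash
python3 -m pendant '[[[0,0,0],[0.3,0.4,-0.4],-1],[[0,0,0],[0.3,0.4,-0.4],-1],[[0,0,0],[0.3,0.4,-0.4],-1],[[0,0,0],[0.3,0.4,-0.4],-1]]'
python3 - <<'E'
from h import *
s=sense();p=s['tcp_pos'];print(p)
for n,k in(('scene',(220,190)),('top',(310,170))):
    c=snap(n,n+'2');im=c['frame'].copy();u,v=k
    cv2.imwrite(f'pics/{n}2c.png',cv2.resize(im[v:v+120,u:u+150],None,fx=4.9,fy=4.9,interpolation=cv2.INTER_CUBIC))
E
```

```text
clock: 3.2
tcp_pos: [545.8, -137.4, 129.8]
tool_rot: [0.997, -0.072, -0.0, 0.0]
wrist_force: [0.0, 0.6, -1.0]
width: -0.2
grasp_force: 0.0
[ 545.83202839 -137.3907711   129.814348  ]
```

View pics/scene2c.png

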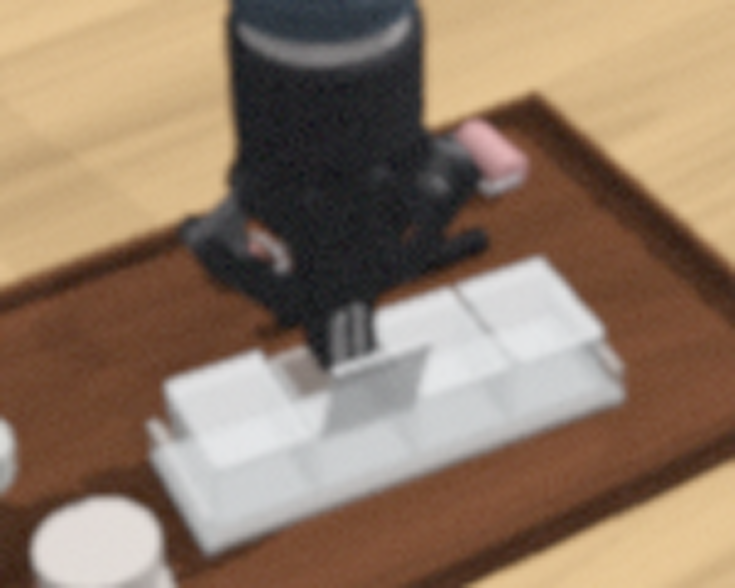

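The fingertips stop just above the open mouth, around crop (340,362), and touch nothing. I'll hold here.

```bash
python3 -m pendant '[[[0,0,0],[0,0,0],-1],[[0,0,0],[0,0,0],-1],[[0,0,0],[0,0,0],-1],[[0,0,0],[0,0,0],-1],[[0,0,0],[0,0,0],-1]]'; python3 -m pendant '[[[0,0,0],[0,0,0],-1],[[0,0,0],[0,0,0],-1],[[0,0,0],[0,0,0],-1],[[0,0,0],[0,0,0],-1],[[0,0,0],[0,0,0],-1]]'; python3 -m pendant '[[[0,0,0],[0,0,0],-1],[[0,0,0],[0,0,0],-1],[[0,0,0],[0,0,0],-1],[[0,0,0],[0,0,0],-1],[[0,0,0],[0,0,0],-1]]'; python3 -m pendant '[[[0,0,0],[0,0,0],-1],[[0,0,0],[0,0,0],-1],[[0,0,0],[0,0,0],-1],[[0,0,0],[0,0,0],-1],[[0,0,0],[0,0,0],-1]]'; python3 -m pendant '[[[0,0,0],[0,0,0],-1],[[0,0,0],[0,0,0],-1],[[0,0,0],[0,0,0],-1],[[0,0,0],[0,0,0],-1],[[0,0,0],[0,0,0],-1]]'
```

```text
clock: 3.8
tcp_pos: [545.9, -137.5, 129.9]
tool_rot: [0.997, -0.072, -0.0, 0.0]
wrist_force: [-0.6, 0.8, -1.2]
width: -0.1
grasp_force: 0.0
clock: 4.3
tcp_pos: [545.9, -137.5, 129.9]
tool_rot: [0.997, -0.072, -0.0, 0.0]
wrist_force: [-0.5, 0.8, -0.4]
width: -0.1
grasp_force: 0.0
clock: 4.8
tcp_pos: [545.9, -137.5, 129.9]
tool_rot: [0.997, -0.072, -0.0, 0.0]
wrist_force: [0.5, -0.2, 0.8]
width: -0.2
grasp_force: 0.0
clock: 5.3
tcp_pos: [545.9, -137.5, 129.9]
tool_rot: [0.997, -0.072, 0.0, 0.0]
wrist_force: [0.2, -0.6, -0.1]
width: -0.2
grasp_force: 0.0
clock: 5.8
tcp_pos: [545.9, -137.5, 129.9]
tool_rot: [0.997, -0.072, 0.0, 0.0]
wrist_force: [0.1, -0.2, -0.2]
width: -0.3
grasp_force: 0.0
```

```bash
python3 -m pendant '[[[0,0,0],[0,0,2.5],-1],[[0,0,0],[0,0,5],-1],[[0,0,0],[0,0,7],-1],[[0,0,0],[0,0,7.5],-1],[[0,0,0],[0,0,7.5],-1]]'; python3 -m pendant '[[[0,0,0],[2,-0.3,0],-1],[[0,0,0],[4,-0.6,0],-1],[[0,0,0],[6.5,-0.9,0],-1],[[0,0,0],[8.4,-1.2,0],-1],[[0,0,0],[8.4,-1.2,0],-1]]'; python3 -m pendant '[[[0,0,0],[0,0,0],-1],[[0,0,0],[0,0,-1.5],-1],[[0,0,0],[0,0,-3.5],-1],[[0,0,0],[0,0,-5],-1],[[0,0,0],[0,0,-5],-1]]';  python3 -m pendant '[[[0,0,0],[0,0,0],-1],[[0,0,0],[0,0,0],-1],[[0,0,0],[0,0,0],-1]]'
python3 - <<'E'
from h import *
s=sense();p=s['tcp_pos'];print(p, s['wrist_force'])
a=[]
for n,k in(('scene',(220,190)),('top',(310,170))):
    c=snap(n,n+'3');u,v=k
    a.append(cv2.resize(c['frame'][v:v+120,u:u+120],None,fx=3.3,fy=3.3,interpolation=cv2.INTER_CUBIC))
cv2.imwrite('pics/b3.png',np.hstack(a))
d=p[:2]-[546.2,-137.9];print('local',d@[.99,-.143],d@[.143,.99],'tip z',p[2]-73)
E
```

```text
clock: 6.3
tcp_pos: [546.4, -137.7, 205.6]
tool_rot: [0.997, -0.072, 0.001, 0.0]
wrist_force: [1.3, 0.5, -0.4]
width: -0.2
grasp_force: 0.0
clock: 6.8
tcp_pos: [631.1, -149.6, 202.7]
tool_rot: [0.997, -0.072, -0.001, -0.0]
wrist_force: [0.3, 0.2, -0.2]
width: -0.1
grasp_force: 0.0
clock: 7.3
tcp_pos: [626.8, -148.6, 151.9]
tool_rot: [0.997, -0.072, -0.003, -0.001]
wrist_force: [0.2, -0.6, 0.3]
width: -0.2
grasp_force: 0.0
clock: 7.6
tcp_pos: [630.3, -149.7, 156.1]
tool_rot: [0.997, -0.072, 0.001, 0.0]
wrist_force: [0.8, -0.6, 0.0]
width: 0.3
grasp_force: 0.0
[ 630.34866834 -149.71611449  156.1451903 ] [ 0.82158375 -0.55980422  0.00348586]
local 84.99688602982887 0.33530622833516865 tip z 83.14519030155017
```

View pics/b3.png

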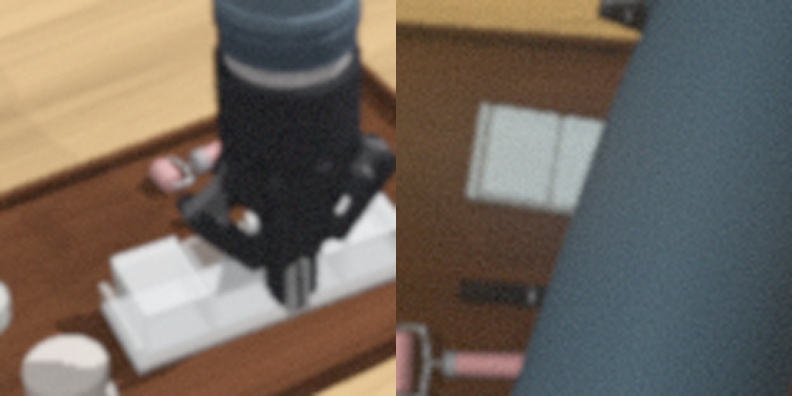

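The fingers are behind the open lid, tips at crop (295,300), and clear of it. Now I'll push along the arc.

```bash
python3 -m pendant '[[[0,0,0],[-1.3,0.2,0],-1],[[0,0,0],[-2.2,0.3,0],-1],[[0,0,0],[-3,0.45,0],-1],[[0,0,0],[-3.7,0.55,0.2],-1],[[0,0,0],[-4.4,0.65,0.3],-1]]'; python3 -m pendant '[[[0,0,0],[-0.5,0.07,0],-1],[[0,0,0],[-1,0.14,-0.1],-1],[[0,0,0],[-1.4,0.2,-0.2],-1],[[0,0,0],[-1.4,0.2,-0.2],-1]]'
python3 - <<'E'
from h import *
s=sense();p=s['tcp_pos']
d=p[:2]-[546.2,-137.9];print('local',d@[.99,-.143],d@[.143,.99],'tip z',p[2]-73)
a=[]
for n,k in(('scene',(220,190)),):
    c=snap(n,n+'4');u,v=k
    a.append(cv2.resize(c['frame'][v:v+120,u:u+120],None,fx=4.5,fy=4.5,interpolation=cv2.INTER_CUBIC))
cv2.imwrite('pics/b4.png',np.hstack(a))
E
```

```text
clock: 8.2
tcp_pos: [585.5, -143.0, 158.3]
tool_rot: [0.997, -0.072, 0.0, 0.0]
wrist_force: [-0.6, -0.4, 0.4]
width: -0.2
grasp_force: 0.2
clock: 8.6
tcp_pos: [571.1, -140.9, 155.6]
tool_rot: [0.997, -0.072, -0.0, -0.0]
wrist_force: [0.6, -0.9, 0.3]
width: -0.3
grasp_force: 0.0
local 25.119263777898134 0.6325548302945188 tip z 82.63420207767479
```

View pics/b4.png

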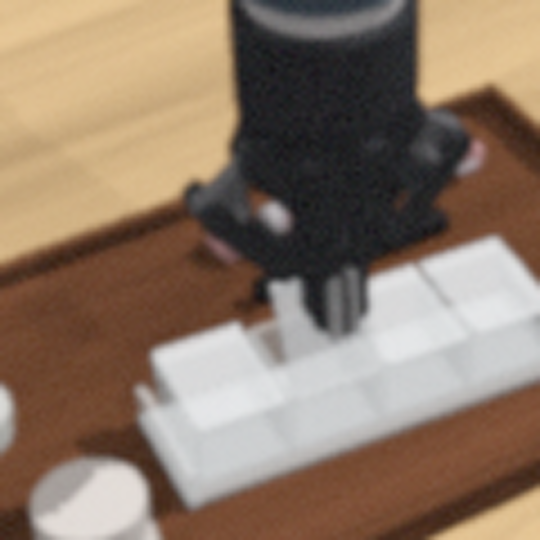

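The lid, at crop (290,320), now stands ahead of the fingers and past upright. I'll continue over and down.

```bash
python3 -m pendant '[[[0,0,0],[-0.6,0.09,-0.2],-1],[[0,0,0],[-1.2,0.17,-0.6],-1],[[0,0,0],[-1.8,0.25,-1.1],-1],[[0,0,0],[-2.2,0.3,-1.7],-1],[[0,0,0],[-2.4,0.35,-2.3],-1]]'; python3 -m pendant '[[[0,0,0],[-0.1,0,-0.3],-1],[[0,0,0],[-0.2,0,-0.6],-1],[[0,0,0],[-0.2,0,-0.8],-1],[[0,0,0],[-0.2,0,-0.8],-1]]'
```

```text
clock: 9.15
tcp_pos: [546.9, -137.3, 132.2]
tool_rot: [0.997, -0.072, -0.001, -0.0]
wrist_force: [0.5, 0.0, -0.2]
width: 0.4
grasp_force: 0.2
clock: 9.55
tcp_pos: [545.9, -137.5, 124.6]
tool_rot: [0.997, -0.072, -0.0, 0.0]
wrist_force: [-0.8, -0.1, 0.7]
width: -0.1
grasp_force: 0.0
```

```bash
python3 -m pendant '[[[0,0,0],[0,0,-0.1],-1],[[0,0,0],[0,0,-0.1],-1],[[0,0,0],[0,0,-0.1],-1]]'; python3 -m pendant '[[[0,0,0],[0,0,-0.1],-1],[[0,0,0],[0,0,-0.1],-1],[[0,0,0],[0,0,-0.1],-1]]'
```

```text
clock: 9.85
tcp_pos: [546.0, -137.5, 124.1]
tool_rot: [0.997, -0.072, 0.0, 0.0]
wrist_force: [0.2, 0.6, 0.8]
width: 0.3
grasp_force: 0.0
clock: 10.15
tcp_pos: [546.1, -137.6, 123.6]
tool_rot: [0.997, -0.072, 0.0, 0.0]
wrist_force: [-1.3, 0.1, 5.2]
width: 0.2
grasp_force: 2.8
```

A 5 N reaction at rim height means the lid is down on the rim. I'll lift clear and check.

```bash
python3 -m pendant '[[[0,0,0],[0,0,0],-1],[[0,0,0],[0,0,1],-1],[[0,0,0],[0,0,4],-1],[[0,0,0],[0,0,8],-1],[[0,0,0],[0,0,11],-1]]'; python3 -m pendant '[[[0,0,0],[-3,-4,2],-1],[[0,0,0],[-6,-8,4],-1],[[0,0,0],[-9,-12,6],-1],[[0,0,0],[-12,-16,6],-1],[[0,0,0],[-12,-20,6],-1]]'; python3 -m pendant '[[[0,0,0],[0,0,0],-1],[[0,0,0],[0,0,0],-1],[[0,0,0],[0,0,0],-1]]'
python3 - <<'E'
from h import *
a=[]
for n,k in(('scene',(220,210)),('top',(310,180))):
    c=snap(n,n+'5');u,v=k
    a.append(cv2.resize(c['frame'][v:v+100,u:u+140],None,fx=2.85,fy=2.85,interpolation=cv2.INTER_CUBIC) if n=='top' else cv2.resize(c['frame'][v:v+100,u:u+140],None,fx=2.85,fy=2.85,interpolation=cv2.INTER_CUBIC))
cv2.imwrite('pics/b5.png',np.hstack(a))
E
```

```text
clock: 10.65
tcp_pos: [546.1, -137.6, 235.4]
tool_rot: [0.997, -0.072, 0.001, 0.0]
wrist_force: [0.1, -0.1, 0.2]
width: -0.1
grasp_force: 0.0
clock: 11.15
tcp_pos: [423.4, -337.9, 294.8]
tool_rot: [0.997, -0.072, 0.0, 0.0]
wrist_force: [1.2, 1.3, -0.7]
width: -0.1
grasp_force: 0.0
clock: 11.45
tcp_pos: [426.0, -336.7, 292.9]
tool_rot: [0.997, -0.072, -0.0, -0.0]
wrist_force: [0.7, 0.8, 0.3]
width: 0.1
grasp_force: 0.0
```

View pics/b5.png

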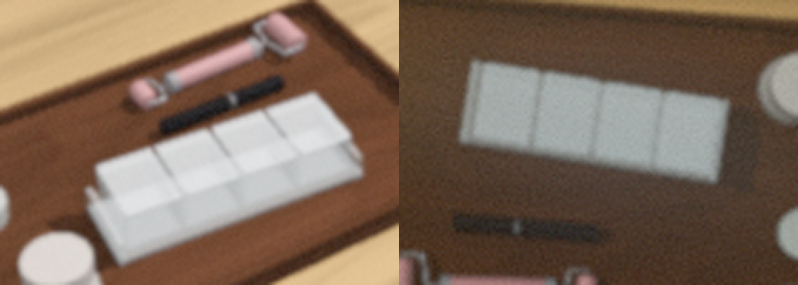

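All four lids are flat and flush, at crop (100-350, 95-215), nothing else has moved, and the arm is clear.

```bash
python3 -c "
from station import hand_in
print(hand_in())"
```

```text
the job is handed in; nothing more can be done
None
```

The open compartment was the third from the left (second from the jar end); I held the fingertips about 9 mm above its middle for over 2 s, pushed its lid fully shut with about 5 N, moved clear and handed the job in at about 11.5 s with nothing else visibly moved.

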